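# Close the green seed jars for the cold store

## Robot

A 6-joint arm with a two-finger parallel gripper is mounted at the origin on the work surface. World frame = base frame: x ahead of the robot, y to its left, z up, the work surface at z = 0. Lengths are in m, angles in rad, forces in N, time in s.
With the tool pointing down it reaches from about 0.2 to 0.875 m from the base axis. Payload 3.4 kg.
Tool frame: the origin (TCP) lies between the finger pads; the fingertips stand 25 mm ahead of it and the grasp point (between the pads) lies 6 mm ahead of it (bot.tcp_to_tips is the distance from the TCP to the fingertips, in m); x points along the fingers, z is the direction in which the jaws open and shut, and the axes are right-handed (so a half turn about x gives the same grasp; the last joint's range is limited). The gripper opens to 94 mm and grips with 3 to 60 N. Pads are 16 mm wide; open, the fingers measure 119 mm over their backs; the gripper's body (75 mm by 177 mm) begins 78 mm behind the grasp point.
Start: joints at [0.981, 0.276, 1.505, -0, 1.361, -0.121], TCP at [0.26, 0.513, 0.201] pointing down, gripper open.
Joint ranges: [-2.89, 2.89], [-0.75, 2.08], [0.22, 2.7], [-1.18, 4.32], [0.11, 2.71], [-2.7, 2.7]. Speed limits (rad/s): [2.57, 2.57, 3.14, 3.14, 3.14, 3.14].

## Interface

Orientations are given as [roll, pitch, yaw] about the fixed x, y, z axes, in that order (R = Rz(yaw) Ry(pitch) Rx(roll)).
In Python, from bench import bot, get_image gives the robot as it stands.
- The arm moves only by the tool drive_tool, never from a script. Its argument "moves" is a list of rows, each a list of 7 numbers: the shift along the tool's x, y, z in cm, then the turn, a rotation vector about the tool's x, y, z in degrees, then the closure, from -1 (fully open) to 1 (shut). A call has 1 to 10 rows; each row shifts and turns the commanded pose from where the row before left it, along the tool's axes as they then stand; what a row does not reach is not made up. A row lasts 1/8 s, in which the tool goes at most 62.5 mm and 10.7 degrees, less where a joint would pass 70% of its speed; a pose out of reach is approached as far as the arm can. A call with a gripper value outside its range is refused whole. The fingers move at their own pace and stop on an object; the grip force is fixed at half the most. Time passes only in rows, so rows that do not move let the fingers close. It gives the time, the measured TCP pose, the force and the opening at its end, in the units of the state.
- bot.get_obs(): the state, without advancing time (a new reading comes with each control period).
- get_image(name): name is "scene" or "top" or "wrist"; returns a dict with "color" (384x512x3 uint8, red, green, blue), "vertical_fov" (degrees; the focal length in pixels is half the picture's height over the tangent of half this angle, whatever the lens; pixels are square), "cx", "cy" (the principal point, pixels), "view" (4x4, takes a point from world to camera coordinates); the wrist camera has in their place "tool_from_camera" (4x4, takes a point from camera to tool coordinates, whose origin is the TCP and whose axes are the tool frame's). Camera axes: x right, y down, z forward; pixel columns grow to the right and rows downward; lengths in m; the calibration is good to about 2 mm. A picture is of the moment at which its call begins: read the wrist's pose just before it. There is no depth.
- bot.close_job(): hands the job in, once; it reports no verdict.
The state is a dict: "clock": time; "joint_positions": joint angles; "qvel": joint speeds; "joint_efforts": joint torques, N m; "tool_pos": TCP position; "orientation": TCP orientation; "ft_force": force on the tool from outside, world axes, zero at the start; "wrist_torque": the same for the moment, N m; "gripper_width": finger opening in m.
Only numpy, scipy, OpenCV 4.12 (cv2) and the standard library are available. Lean on these libraries where they do the work, as an engineer would, in place of code of your own. Each camera call takes 0.05 s, during which the arm holds its last target.

## Task

The two seed jars with green lids are going to the cold store: press both green lids down until they are fully seated, leaving the jars standing upright where they are. The jar with the orange lid is still being sampled, so leave it alone with its lid loose.

Things in the scene. Friction and masses are not known exactly. Their poses are not given: they have to be found in the camera images.
- green_a_top (a point): Centre of the top of the green lid (disc 72 mm across, 18 tall, white paper dot on top; z up) of a clear seed jar 68 mm across, 0.2 to 0.45 kg, loose on the bench (z = 0). Lid slides down on the white neck: top 101 to 104 mm above the bench while loose, 92 when seated. About 8 N moves it, then it stops hard; it stays where left, no spring. One of the two jars to close.
- green_b_top (a point): Centre of the top of the green lid (disc 72 mm across, 18 tall, white paper dot on top; z up) of a clear seed jar 68 mm across, 0.2 to 0.45 kg, loose on the bench (z = 0). Lid slides down on the white neck: top 101 to 104 mm above the bench while loose, 92 when seated. About 8 N moves it, then it stops hard; it stays where left, no spring. The other jar to close.
- orange_top (a point): Centre of the top of the orange lid (disc 72 mm across, 18 tall, white paper dot on top; z up) of a clear seed jar 68 mm across, 0.2 to 0.45 kg, loose on the bench (z = 0). Lid slides down on the white neck: top 101 to 104 mm above the bench while loose, 92 when seated. About 8 N moves it, then it stops hard; it stays where left, no spring. This jar and its lid must be left alone.

How it is judged:
At the end, for the whole second after the job is handed in: Both green lids seated (top within 2.5 mm of its seated height of 92 mm), their jars upright within 7 degrees and within 50 mm of where they stood; the orange lid still loose (top above 97 mm), its jar upright and within 20 mm of where it stood (height (world z) of green_a_top between 0.085 and 0.0945 m and angle between each of green_a_top, green_b_top, orange_top's own z axis and vertical below 0.12 rad and distance of each of green_a_top, green_b_top from where it was at the start of the episode below 0.05 m and height (world z) of green_b_top between 0.085 and 0.0945 m and height (world z) of orange_top above 0.097 m and distance of orange_top from where it was at the start of the episode below 0.02 m); the robot touches nothing.
It fails at once if the orange lid is pressed down or its jar is pushed away or tipped (height (world z) of orange_top below 0.097 m or distance of orange_top from where it was at the start of the episode above 0.02 m or angle between orange_top's own z axis and vertical above 0.25 rad).
It fails at once if a green jar is tipped over (angle between any of green_a_top, green_b_top's own z axis and vertical above 0.35 rad).
It also fails if it takes over 29 s, if anything falls off the work surface, if the arm or the gripper's body presses on something with over 40 N, if the wrist force passes 120 N, or if a joint passes its speed limit or range.

## Working session

There is one attempt and no reset: what is moved stays moved. The work goes in short steps, Python scripts to look and compute and a tool call to move; the robot and the scene stay as the last step left them, time stands still between calls to the robot, and variables do not carry over. Pictures are saved under pics/ and viewed, and the job is handed in when it is done.

Besides the shell and the picture viewer there is one more tool, called as name(argument=value, ...) on one line, values as JSON. drive_tool: Moves the arm, as the interface text tells. Its arguments: {"type":"object","properties":{"moves":{"type":"array"}},"required":["moves"]}

```bash
mkdir -p pics; python3 - <<'E'
from bench import bot,get_image
import cv2,numpy as np
o=bot.get_obs();print(o)
for n in("scene","top"):
    g=get_image(n);cv2.imwrite(f"pics/{n}0.png",g["color"][:,:,::-1]);print(n,{k:v for k,v in g.items() if k!="color"})
    np.savez(f"{n}0.npz",**g)
E
```

```text
{'clock': 0.0, 'joint_positions': array([ 9.81012422e-01,  2.76578163e-01,  1.50611044e+00,  2.11712732e-07,
        1.36067507e+00, -1.20989505e-01]), 'qvel': array([ 1.02008021e-03, -4.80107710e-05, -8.90161104e-05,  1.89044943e-03,
       -3.93015715e-04,  1.60893413e-03]), 'joint_efforts': array([ 5.15393322e-05, -4.04590666e+01, -2.37234861e+01,  7.02237105e-02,
        3.42946232e-02, -1.52233629e-04]), 'tool_pos': array([0.25947556, 0.51249474, 0.20042338]), 'orientation': array([ 3.02048628,  1.5690253 , -2.16069714]), 'ft_force': array([-0.14706483,  0.68016447, -0.53537854]), 'wrist_torque': array([-0.01555629,  0.00611111,  0.02332955]), 'gripper_width': 0.09400331478442446}
scene {'vertical_fov': 49.16825326551666, 'cx': 255.14155751692908, 'cy': 192.72550253900104, 'view': array([[-0.33210042,  0.94317598,  0.01133082,  0.16819718],
       [ 0.80477748,  0.28959377, -0.51813961, -0.30814765],
       [-0.49197816, -0.1629556 , -0.855221  ,  1.37491824],
       [ 0.        ,  0.        ,  0.        ,  1.        ]])}
top {'vertical_fov': 53.336634585066335, 'cx': 257.8094070647927, 'cy': 187.99913202324922, 'view': array([[ 0.01518734, -0.99986835, -0.0057118 , -0.02007529],
       [-0.99473093, -0.01452957, -0.10148533,  0.52803032],
       [ 0.10138898,  0.00722299, -0.99482064,  1.05888497],
       [ 0.        ,  0.        ,  0.        ,  1.        ]])}
```

View pics/scene0.png

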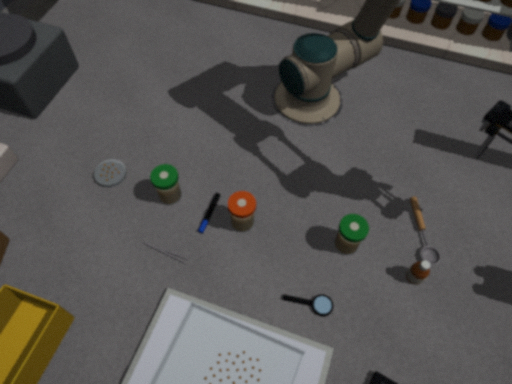

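View pics/top0.png

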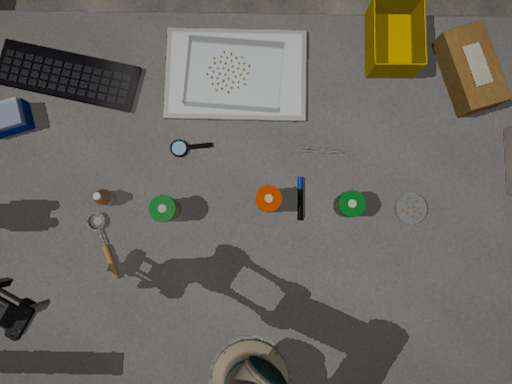

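The scene view shows green lids at about (165,176) and (353,228), with orange at (242,203). The top view has green at (163,208) and (351,203), orange at (268,198). Next I'll locate the white dots in both views and triangulate.

```bash
cat > h.py <<'E'
import numpy as np,cv2
def K(g):
    f=g["color"].shape[0]/2/np.tan(np.radians(float(g["vertical_fov"]))/2)
    return np.array([[f,0,float(g["cx"])],[0,f,float(g["cy"])],[0,0,1]])
def lids(g):
    hsv=cv2.cvtColor(g["color"],cv2.COLOR_RGB2HSV);out=[]
    for nm,lo,hi in(("green",(50,120,60),(80,255,255)),("orange",(3,180,130),(14,255,255))):
        m=cv2.inRange(hsv,lo,hi);n,l,s,c=cv2.connectedComponentsWithStats(m)
        for i in range(1,n):
            if s[i,4]<150: continue
            x,y,w,h,a=s[i]
            hull=cv2.convexHull(np.argwhere(l==i)[:,::-1].astype(np.int32))
            ins=np.zeros(m.shape,np.uint8);cv2.fillConvexPoly(ins,hull,1)
            d=(ins>0)&(hsv[...,1]<110)
            p=np.argwhere(d)
            out.append((nm,p[:,::-1].mean(0) if len(p) else None,len(p),(x,y,w,h,a)))
    return out
def onplane(g,px,z):
    V=g["view"];d=V[:3,:3].T@np.linalg.inv(K(g))@[*px,1];c=-V[:3,:3].T@V[:3,3]
    return c+d*(z-c[2])/d[2]
def tri(g1,p1,g2,p2):
    X=cv2.triangulatePoints(K(g1)@g1["view"][:3],K(g2)@g2["view"][:3],np.array(p1,float).reshape(2,1),np.array(p2,float).reshape(2,1))
    return (X[:3]/X[3]).ravel()
E
python3 - <<'E'
from h import *
G={n:dict(np.load(n+"0.npz")) for n in("scene","top")}
L={n:lids(G[n]) for n in G}
for n in G:
    for l in L[n]: print(n,l,onplane(G[n],l[1],.1025).round(4))
for a in L["scene"]:
  for b in L["top"]:
    if a[0]==b[0]: print(a[0],a[1],b[1],tri(G["scene"],a[1],G["top"],b[1]).round(4))
E
```

```text
scene ('green', array([163.75      , 174.19444444]), 72, (np.int32(151), np.int32(164), np.int32(27), np.int32(23), np.int32(418))) [ 0.4831 -0.2616  0.1025]
scene ('green', array([354.52222222, 225.53333333]), 90, (np.int32(340), np.int32(214), np.int32(29), np.int32(27), np.int32(498))) [0.4619 0.2394 0.1025]
scene ('orange', array([241.5       , 202.26923077]), 52, (np.int32(228), np.int32(192), np.int32(27), np.int32(23), np.int32(407))) [ 0.4937 -0.042   0.1025]
top ('green', array([352.68292683, 202.74390244]), 82, (np.int32(338), np.int32(190), np.int32(28), np.int32(27), np.int32(510))) [ 0.4853 -0.2626  0.1025]
top ('green', array([162.18518519, 207.88888889]), 81, (np.int32(149), np.int32(196), np.int32(27), np.int32(26), np.int32(473))) [0.4643 0.238  0.1025]
top ('orange', array([268.33333333, 197.71929825]), 57, (np.int32(256), np.int32(188), np.int32(25), np.int32(24), np.int32(158))) [ 0.4952 -0.0409  0.1025]
green [163.75       174.19444444] [352.68292683 202.74390244] [ 0.4848 -0.2611  0.1053]
green [163.75       174.19444444] [162.18518519 207.88888889] [0.6109 0.022  0.5943]
green [354.52222222 225.53333333] [352.68292683 202.74390244] [0.6371 0.0537 0.6989]
green [354.52222222 225.53333333] [162.18518519 207.88888889] [0.4639 0.2383 0.1054]
orange [241.5        202.26923077] [268.33333333 197.71929825] [ 0.4951 -0.0411  0.1053]
```

```bash
cat >> h.py <<'E'
from scipy.spatial.transform import Rotation as Ro
def delta(o,target):
    R=Ro.from_euler("xyz",o["orientation"])
    return R.inv().apply(np.array(target)-o["tool_pos"])*100, R.as_matrix()
E
python3 - <<'E'
from bench import bot
from h import *
o=bot.get_obs();print(o["clock"])
d,R=delta(o,[.4635,.2385,.2]);print(d.round(2));print(R.round(3))
E
```

```text
0.1
[  0.07 -30.58 -15.23]
[[-0.001 -0.892  0.452]
 [-0.001  0.452  0.892]
 [-1.     0.    -0.002]]
```

drive_tool(moves=[[0,-4,-2,0,0,0,1],[0,-4,-2,0,0,0,1],[0,-4,-2,0,0,0,1],[0,-4,-2,0,0,0,1],[0,-4,-2,0,0,0,1],[0,-4,-2,0,0,0,1],[0,-4,-2,0,0,0,1],[0,-2.6,-1.2,0,0,0,1],[0,0,0,0,0,0,1],[0,0,0,0,0,0,1]])

```text
clock: 1.35
tool_pos: [0.4634, 0.2396, 0.201]
orientation: [1.638, 1.57, 2.74]
ft_force: [-0.9, -0.1, -0.5]
gripper_width: 0.0008
```

```bash
python3 - <<'E'
from bench import bot,get_image
from h import *
o=bot.get_obs();print(o)
d,R=delta(o,[.4635,.2385,.13]);print(d.round(2))
g=get_image("wrist");cv2.imwrite("pics/w1.png",g["color"][:,:,::-1]);print({k:v for k,v in g.items() if k!="color"})
E
```

```text
{'clock': 1.35, 'joint_positions': array([ 3.43085049e-01,  1.96173191e-01,  1.61494973e+00,  8.86427119e-04,
        1.33140485e+00, -7.59033513e-01]), 'qvel': array([ 0.01645725, -0.00591441,  0.00118909, -0.00231048, -0.0009661 ,
       -0.00246689]), 'joint_efforts': array([-6.59748930e-01, -3.51610243e+01, -2.35209990e+01, -9.25896282e-03,
        4.28561575e-02,  7.65049590e-04]), 'tool_pos': array([0.46340225, 0.23958835, 0.20099318]), 'orientation': array([1.63848064, 1.56952516, 2.74038862]), 'ft_force': array([-0.91207865, -0.11549382, -0.54081148]), 'wrist_torque': array([ 0.09613389, -0.01956721,  0.01632534]), 'gripper_width': 0.0007743784451905052}
[ 7.1  -0.07 -0.09]
{'vertical_fov': 64.78607561160788, 'cx': 254.98747987090755, 'cy': 190.16098770865608, 'tool_from_camera': array([[-1.08102222e-03, -2.37024173e-01,  9.71503151e-01,
        -1.84295251e-01],
       [ 1.37086462e-03, -9.71503157e-01, -2.37022649e-01,
         6.82352011e-02],
       [ 9.99998476e-01,  1.07557255e-03,  1.37514455e-03,
        -3.56333927e-04],
       [ 0.00000000e+00,  0.00000000e+00,  0.00000000e+00,
         1.00000000e+00]])}
```

View pics/w1.png

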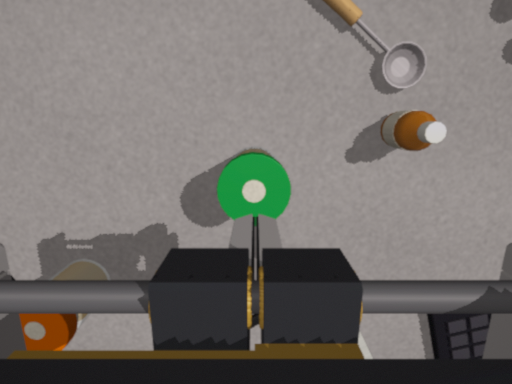

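The wrist view shows the green lid's dot at (254,190). Its ray meets the lid plane under 1 mm from the tool axis, so I can descend.

drive_tool(moves=[[2,-0.1,-0.1,0,0,0,1],[2,0,0,0,0,0,1],[2,0,0,0,0,0,1],[1,0,0,0,0,0,1],[0.3,0,0,0,0,0,1],[0.3,0,0,0,0,0,1],[0.2,0,0,0,0,0,1],[0,0,0,0,0,0,1]])

```text
clock: 2.4
tool_pos: [0.4647, 0.2378, 0.1235]
orientation: [-0.61, 1.57, 0.491]
ft_force: [-0.1, -0.2, -0.9]
gripper_width: 0.0
```

drive_tool(moves=[[0.2,0,0,0,0,0,1],[0.2,0,0,0,0,0,1]])

```text
clock: 2.65
tool_pos: [0.4647, 0.2378, 0.1193]
orientation: [-0.59, 1.57, 0.512]
ft_force: [-0.0, 0.4, 0.1]
gripper_width: 0.0005
```

drive_tool(moves=[[0.2,0,0,0,0,0,1],[0,0,0,0,0,0,1]])

```text
clock: 2.9
tool_pos: [0.4644, 0.2377, 0.1171]
orientation: [2.261, 1.57, -2.921]
ft_force: [-0.3, -0.1, -0.6]
gripper_width: 0.0004
```

```bash
python3 - <<'E'
from bench import bot,get_image
from h import *
print(bot.tcp_to_tips)
g=get_image("wrist");cv2.imwrite("pics/w2.png",g["color"][:,:,::-1])
g=get_image("scene");c=g["color"][140:290,270:470];cv2.imwrite("pics/s2.png",cv2.resize(c,None,fx=4,fy=4,interpolation=cv2.INTER_CUBIC)[:,:,::-1])
E
```

```text
0.025
```

View pics/w2.png

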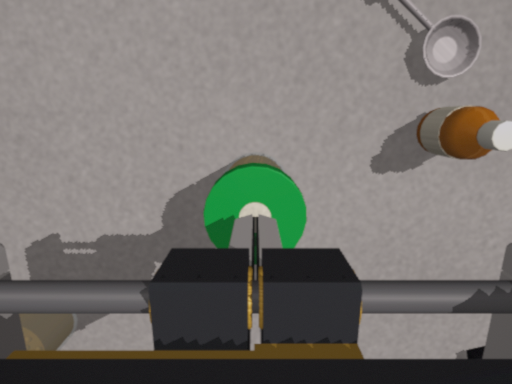

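View pics/s2.png

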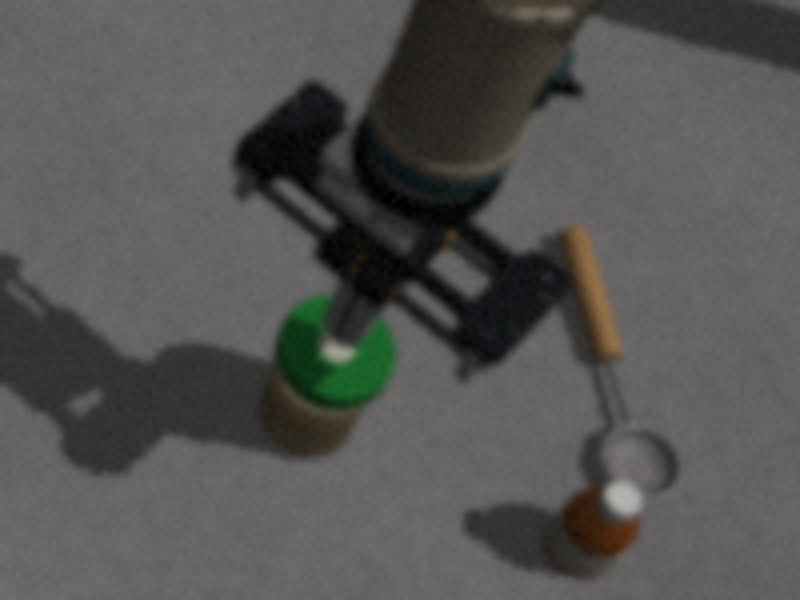

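The fingertips sit at the dot, which shows at wrist (255,212), and the lid seems to be following them down. I'll carry on in small steps until the hard stop shows in the force.

drive_tool(moves=[[0.1,0,0,0,0,0,1]])

```text
clock: 3.12
tool_pos: [0.4647, 0.2378, 0.1164]
orientation: [-0.662, 1.57, 0.44]
ft_force: [0.3, -0.2, -0.2]
gripper_width: 0.0003
```

drive_tool(moves=[[0.1,0,0,0,0,0,1]])

```text
clock: 3.25
tool_pos: [0.4646, 0.2378, 0.1153]
orientation: [-0.452, 1.571, 0.65]
ft_force: [-0.8, -0.1, -0.4]
gripper_width: 0.0004
```

drive_tool(moves=[[0.1,0,0,0,0,0,1]])

```text
clock: 3.38
tool_pos: [0.4646, 0.2378, 0.1142]
orientation: [-0.054, 1.571, 1.048]
ft_force: [-0.7, -0.2, 0.4]
gripper_width: 0.0003
```

```bash
python3 - <<'E'
from bench import bot,get_image
from h import *
g=get_image("wrist");cv2.imwrite("pics/w3.png",cv2.resize(g["color"][140:290,160:360],None,fx=4,fy=4)[:,:,::-1])
o=bot.get_obs();print(o["ft_force"],o["tool_pos"],o["joint_efforts"])
for n,f in(("w2",cv2.imread("pics/w2.png")[:,:,::-1]),("w3",g["color"])):
    hsv=cv2.cvtColor(np.ascontiguousarray(f),cv2.COLOR_RGB2HSV);m=cv2.inRange(hsv,(50,120,30),(80,255,255))
    w=[(r,np.ptp(np.where(m[r])[0])+1) for r in range(195,245,5) if m[r].any()]
    print(n,w, cv2.boundingRect(m))
E
```

```text
[-0.6255094   0.05462844 -0.08579726] [0.46446234 0.23774613 0.11407104] [ 5.11397942e-03 -3.71691513e+01 -2.11873358e+01  3.94925871e-02
  4.61693527e-02  1.11837562e-04]
w2 [(195, np.int64(94)), (200, np.int64(98)), (205, np.int64(100)), (210, np.int64(102)), (215, np.int64(102)), (220, np.int64(102)), (225, np.int64(100)), (230, np.int64(96)), (235, np.int64(93)), (240, np.int64(87))] (204, 163, 102, 101)
w3 [(195, np.int64(94)), (200, np.int64(99)), (205, np.int64(101)), (210, np.int64(103)), (215, np.int64(103)), (220, np.int64(104)), (225, np.int64(102)), (230, np.int64(99)), (235, np.int64(96)), (240, np.int64(90))] (203, 163, 104, 102)
```

View pics/w3.png

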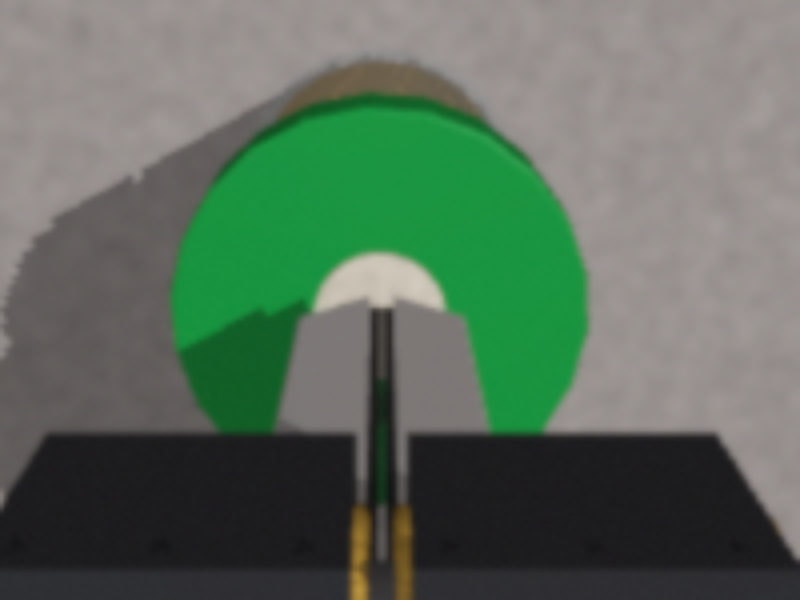

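```bash
python3 - <<'E'
from bench import bot,get_image
from h import *
g=get_image("scene");g0=dict(np.load("scene0.npz"))
V=g0["view"]
for h in(.1025,.092):
    p=V[:3,:3]@[.4645,.2380,h]+V[:3,3];q=K(g0)@p;print(h,q[:2]/q[2])
out=[]
for f in(g0["color"],g["color"]):
    hsv=cv2.cvtColor(f,cv2.COLOR_RGB2HSV)[195:260,320:390];m=cv2.inRange(hsv,(50,120,40),(80,255,255));print(cv2.boundingRect(m))
    out.append(cv2.resize(f[195:260,320:390],None,fx=5,fy=5,interpolation=cv2.INTER_NEAREST))
cv2.imwrite("pics/cmp.png",np.hstack(out)[:,:,::-1])
E
```

```text
0.1025 [353.71720158 226.25373025]
0.092 [352.80837314 228.1801294 ]
(20, 19, 29, 28)
(20, 19, 29, 28)
```

View pics/cmp.png

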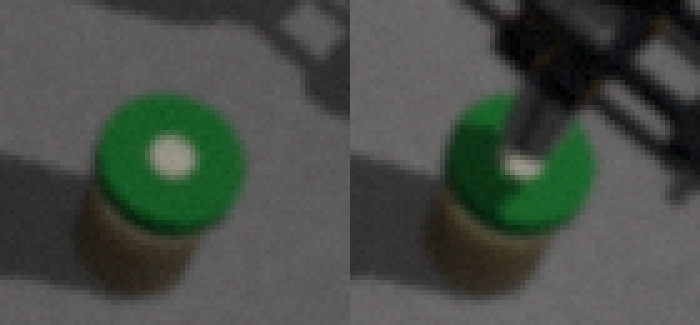

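The lid hasn't moved and the finger's shadow is still apart from the tip. So the closed fingertips stop short of the nominal 25 mm. I'll go down slowly, checking the force.

drive_tool(moves=[[0.2,0,0,0,0,0,1]])

```text
clock: 3.6
tool_pos: [0.4647, 0.2378, 0.1123]
orientation: [-0.69, 1.57, 0.412]
ft_force: [0.3, 0.0, -0.1]
gripper_width: 0.0003
```

drive_tool(moves=[[0.2,0,0,0,0,0,1]])

```text
clock: 3.72
tool_pos: [0.4646, 0.2378, 0.1101]
orientation: [0.029, 1.571, 1.131]
ft_force: [0.3, -0.2, -1.4]
gripper_width: 0.0006
```

drive_tool(moves=[[0.2,0,0,0,0,0,1]])

```text
clock: 3.85
tool_pos: [0.4645, 0.2378, 0.1081]
orientation: [1.525, 1.571, 2.627]
ft_force: [0.2, -0.1, -0.2]
gripper_width: 0.0003
```

```bash
python3 - <<'E'
from bench import bot,get_image
from h import *
g=get_image("wrist");a=cv2.resize(g["color"][140:290,160:360],None,fx=2,fy=2)
f=get_image("scene")["color"];b=cv2.resize(f[195:255,310:390],None,fx=5,fy=5)
cv2.imwrite("pics/w4.png",np.hstack([a,b])[:,:,::-1])
hsv=cv2.cvtColor(g["color"],cv2.COLOR_RGB2HSV);print(cv2.boundingRect(cv2.inRange(hsv,(50,120,30),(80,255,255))))
hsv=cv2.cvtColor(f,cv2.COLOR_RGB2HSV)[195:260,320:390];print(cv2.boundingRect(cv2.inRange(hsv,(50,120,40),(80,255,255))))
E
```

```text
(201, 165, 107, 105)
(20, 19, 29, 28)
```

View pics/w4.png

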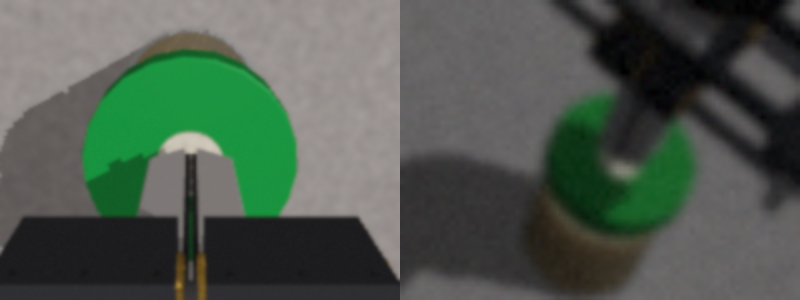

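The scene view puts the fingertip level with the lid top, and the lid still hasn't moved. I'll keep going in guarded steps.

drive_tool(moves=[[0.2,0,0,0,0,0,1]])

```text
clock: 4.08
tool_pos: [0.4647, 0.2378, 0.1063]
orientation: [-0.626, 1.57, 0.476]
ft_force: [-0.8, 0.0, -0.2]
gripper_width: 0.0004
```

drive_tool(moves=[[0.2,0,0,0,0,0,1]])

```text
clock: 4.2
tool_pos: [0.4646, 0.2378, 0.1042]
orientation: [-0.378, 1.571, 0.724]
ft_force: [0.4, 0.9, 0.8]
gripper_width: 0.0004
```

drive_tool(moves=[[0.2,0,0,0,0,0,1]])

```text
clock: 4.32
tool_pos: [0.4645, 0.2378, 0.1021]
orientation: [0.301, 1.571, 1.403]
ft_force: [0.2, -0.3, -1.0]
gripper_width: 0.0003
```

drive_tool(moves=[[0.2,0,0,0,0,0,1]])

```text
clock: 4.45
tool_pos: [0.4646, 0.2378, 0.1001]
orientation: [0.298, 1.571, 1.4]
ft_force: [0.1, -0.0, 1.2]
gripper_width: 0.0008
```

```bash
cat > look.py <<'E'
import sys
from bench import bot,get_image
from h import *
x0,y0=int(sys.argv[2]),int(sys.argv[3])
g=get_image("wrist");a=cv2.resize(g["color"][140:290,160:360],None,fx=2,fy=2)
f=get_image("scene")["color"];b=cv2.resize(f[y0:y0+60,x0:x0+80],None,fx=5,fy=5)
cv2.imwrite(sys.argv[1],np.hstack([a,b])[:,:,::-1])
hsv=cv2.cvtColor(g["color"],cv2.COLOR_RGB2HSV);print(cv2.boundingRect(cv2.inRange(hsv,(50,120,30),(80,255,255))))
hsv=cv2.cvtColor(f,cv2.COLOR_RGB2HSV)[y0:y0+65,x0:x0+80];print(cv2.boundingRect(cv2.inRange(hsv,(50,120,40),(80,255,255))))
E
python3 look.py pics/w5.png 310 195
```

```text
(199, 167, 111, 108)
(30, 19, 29, 28)
```

View pics/w5.png

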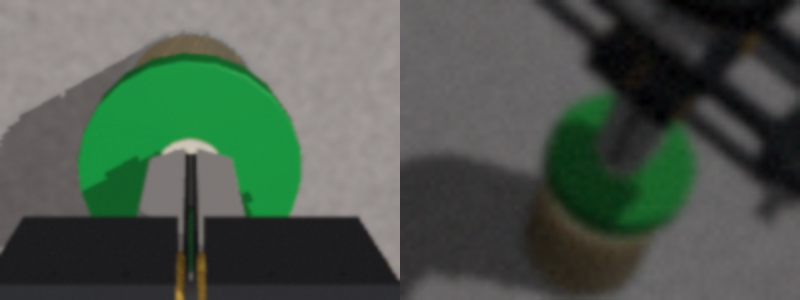

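Lid width in the wrist view is 111 px, which puts its top about 1 mm ahead of the TCP. With the 16 mm pads, the tip edge at row 215 puts the real tips about 3 mm behind the TCP. Contact should come just about now.

drive_tool(moves=[[0.2,0,0,0,0,0,1]])

```text
clock: 4.68
tool_pos: [0.4648, 0.2379, 0.0984]
orientation: [-0.634, 1.57, 0.468]
ft_force: [-1.4, -0.4, 6.6]
gripper_width: 0.0006
```

drive_tool(moves=[[0.2,0,0,0,0,0,1]])

```text
clock: 4.8
tool_pos: [0.4648, 0.2379, 0.0972]
orientation: [-0.722, 1.57, 0.38]
ft_force: [-1.6, -2.2, 8.2]
gripper_width: 0.0002
```

drive_tool(moves=[[0.2,0,0,0,0,0,1]])

```text
clock: 4.92
tool_pos: [0.4648, 0.2379, 0.0954]
orientation: [-0.738, 1.57, 0.364]
ft_force: [-1.1, -0.6, 8.7]
gripper_width: 0.0004
```

drive_tool(moves=[[0.2,0,0,0,0,0,1]])

```text
clock: 5.05
tool_pos: [0.4648, 0.2379, 0.0935]
orientation: [-0.741, 1.57, 0.361]
ft_force: [-2.4, -1.3, 8.0]
gripper_width: 0.0005
```

Contact came at a TCP height of about 0.099, with the expected 8 N sliding force. Now I'll press on to the hard stop.

drive_tool(moves=[[0.2,0,0,0,0,0,1],[0.1,0,0,0,0,0,1]])

```text
clock: 5.3
tool_pos: [0.4648, 0.2379, 0.0904]
orientation: [-0.765, 1.57, 0.337]
ft_force: [-2.1, -0.5, 8.1]
gripper_width: 0.0007
```

drive_tool(moves=[[0.1,0,0,0,0,0,1]])

```text
clock: 5.42
tool_pos: [0.4648, 0.2379, 0.0895]
orientation: [-0.76, 1.57, 0.342]
ft_force: [-2.1, -0.7, 7.4]
gripper_width: 0.0003
```

drive_tool(moves=[[0.1,0,0,0,0,0,1]])

```text
clock: 5.55
tool_pos: [0.4648, 0.2379, 0.0885]
orientation: [-0.773, 1.57, 0.329]
ft_force: [-1.8, -0.2, 7.9]
gripper_width: -0.0
```

drive_tool(moves=[[0.1,0,0,0,0,0,1]])

```text
clock: 5.68
tool_pos: [0.4649, 0.2379, 0.0879]
orientation: [-0.762, 1.57, 0.34]
ft_force: [-3.9, -1.2, 15.2]
gripper_width: 0.0001
```

drive_tool(moves=[[0.1,0,0,0,0,0,1]])

```text
clock: 5.8
tool_pos: [0.4649, 0.2379, 0.0879]
orientation: [-0.789, 1.569, 0.314]
ft_force: [-4.9, -1.1, 21.3]
gripper_width: 0.0005
```

drive_tool(moves=[[0.1,0,0,0,0,0,1]])

```text
clock: 5.92
tool_pos: [0.465, 0.2379, 0.0878]
orientation: [-0.823, 1.569, 0.279]
ft_force: [-6.1, -2.7, 26.5]
gripper_width: 0.0006
```

Hard stop: the TCP holds at 0.0878 while the force climbs to 26 N, after about 11 mm of travel. Now retract.

drive_tool(moves=[[-0.6,0,0,0,0,0,1],[-1,0,0,0,0,0,1],[-2.5,0,0,0,0,0,1],[-3,0,0,0,0,0,1],[-3,0,0,0,0,0,1],[-1,0,0,0,0,0,1],[0,0,0,0,0,0,1]])

```text
clock: 6.8
tool_pos: [0.4647, 0.2378, 0.1953]
orientation: [-0.622, 1.57, 0.48]
ft_force: [-0.3, -0.4, 0.2]
gripper_width: 0.0006
```

```bash
python3 look.py pics/w6.png 310 195; python3 - <<'E'
from bench import bot
from h import *
o=bot.get_obs();print(o["clock"],o["tool_pos"])
d,R=delta(o,[.4845,-.2615,.198]);print(d.round(2));print(R.round(3))
E
```

```text
(219, 150, 72, 72)
(29, 21, 29, 28)
6.9 [0.46380423 0.23750872 0.19405739]
[ -0.36 -24.39 -43.58]
[[-0.002 -0.892  0.452]
 [-0.001  0.452  0.892]
 [-1.     0.002 -0.002]]
```

View pics/w6.png

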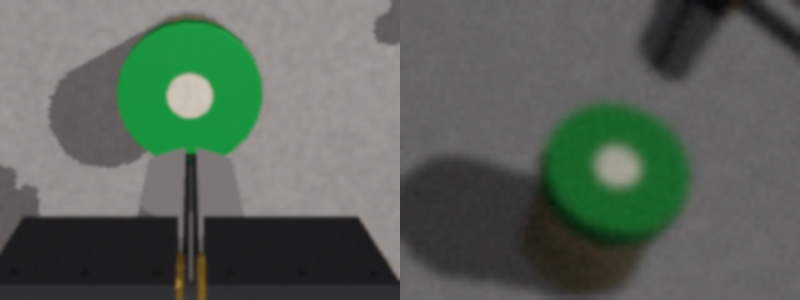

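The first lid is 2 px lower in the scene view, as a drop of about 10 mm predicts, and the jar stands upright. On to the second jar.

drive_tool(moves=[[0,-2.4,-4.3,0,0,0,1],[0,-2.4,-4.3,0,0,0,1],[0,-2.4,-4.3,0,0,0,1],[0,-2.4,-4.3,0,0,0,1],[0,-2.4,-4.3,0,0,0,1],[0,-2.4,-4.3,0,0,0,1],[0,-2.4,-4.3,0,0,0,1],[0,-2.4,-4.3,0,0,0,1],[0,-2.4,-4.3,0,0,0,1],[0,-2.8,-4.8,0,0,0,1]])

```text
clock: 8.15
tool_pos: [0.4849, -0.2614, 0.1937]
orientation: [1.207, 1.568, 2.309]
ft_force: [0.0, 1.1, -0.4]
gripper_width: 0.0005
```

drive_tool(moves=[[0,0,0,0,0,0,1],[0,0,0,0,0,0,1]])

```text
clock: 8.4
tool_pos: [0.4849, -0.2597, 0.1938]
orientation: [1.199, 1.567, 2.301]
ft_force: [0.2, -0.4, -0.7]
gripper_width: 0.0004
```

```bash
python3 - <<'E'
from bench import bot,get_image
from h import *
o=bot.get_obs();print(o["clock"],o["tool_pos"])
d,R=delta(o,[.4845,-.2615,.102]);print(d.round(2))
g=get_image("wrist");cv2.imwrite("pics/w7.png",g["color"][:,:,::-1])
for l in lids(g):
    T=g["tool_from_camera"];r=T[:3,:3]@np.linalg.inv(K(g))@[*l[1],1];c=T[:3,3]
    print(l,(c+r*((o["tool_pos"][2]-.1025)-c[0])/r[0]).round(4))
E
```

```text
8.4 [ 0.48491089 -0.25971515  0.19383728]
[ 9.18 -0.07 -0.19]
('green', array([252.19634703, 198.44292237]), 657, (np.int32(215), np.int32(153), np.int32(75), np.int32(69), np.int32(3505))) [ 0.0913 -0.0071 -0.0026]
```

View pics/w7.png

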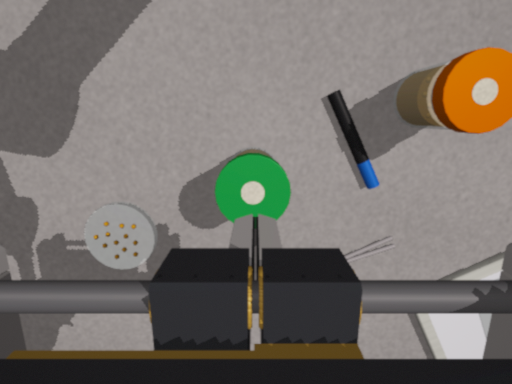

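The second lid's dot is at (253,192), so the tool is about 2 mm off. The orange lid at (487,90) is well clear. Shift by −0.2 cm along z and descend.

drive_tool(moves=[[2,-0.1,-0.2,0,0,0,1],[2.5,0,0,0,0,0,1],[2.5,0,0,0,0,0,1],[1.5,0,0,0,0,0,1],[0.5,0,0,0,0,0,1],[0.2,0,0,0,0,0,1],[0.2,0,0,0,0,0,1]])

```text
clock: 9.32
tool_pos: [0.4863, -0.2631, 0.102]
orientation: [-1.665, 1.569, -0.562]
ft_force: [0.7, 0.1, 0.1]
gripper_width: 0.0001
```

drive_tool(moves=[[0.2,0,0,0,0,0,1],[0.2,0,0,0,0,0,1]])

```text
clock: 9.57
tool_pos: [0.486, -0.263, 0.0979]
orientation: [-1.591, 1.57, -0.489]
ft_force: [-2.6, 1.2, 7.7]
gripper_width: 0.0006
```

drive_tool(moves=[[0.2,0,0,0,0,0,1],[0.2,0,0,0,0,0,1]])

```text
clock: 9.82
tool_pos: [0.486, -0.263, 0.0947]
orientation: [-1.663, 1.569, -0.561]
ft_force: [-1.5, 1.1, 8.2]
gripper_width: 0.0002
```

drive_tool(moves=[[0.2,0,0,0,0,0,1],[0.2,0,0,0,0,0,1]])

```text
clock: 10.07
tool_pos: [0.486, -0.263, 0.0907]
orientation: [-1.676, 1.569, -0.574]
ft_force: [-1.9, 1.0, 7.5]
gripper_width: 0.0007
```

drive_tool(moves=[[0.1,0,0,0,0,0,1],[0.1,0,0,0,0,0,1]])

```text
clock: 10.32
tool_pos: [0.486, -0.263, 0.0887]
orientation: [-1.677, 1.569, -0.575]
ft_force: [-2.0, 1.5, 8.0]
gripper_width: -0.0001
```

drive_tool(moves=[[0.1,0,0,0,0,0,1]])

```text
clock: 10.45
tool_pos: [0.486, -0.2631, 0.0879]
orientation: [-1.684, 1.569, -0.582]
ft_force: [-2.6, 2.0, 14.2]
gripper_width: 0.0002
```

drive_tool(moves=[[0.1,0,0,0,0,0,1]])

```text
clock: 10.58
tool_pos: [0.4861, -0.2631, 0.0879]
orientation: [-1.717, 1.569, -0.615]
ft_force: [-3.8, 2.6, 18.6]
gripper_width: 0.0004
```

drive_tool(moves=[[0.1,0,0,0,0,0,1]])

```text
clock: 10.7
tool_pos: [0.4862, -0.2631, 0.0878]
orientation: [-1.716, 1.568, -0.614]
ft_force: [-4.4, 3.0, 23.8]
gripper_width: 0.0005
```

The second lid hit its hard stop at the same height, 0.0878. Retract straight up and check.

drive_tool(moves=[[-0.6,0,0,0,0,0,1],[-1,0,0,0,0,0,1],[-2.5,0,0,0,0,0,1],[-3,0,0,0,0,0,1],[-3,0,0,0,0,0,1],[-3,0,0,0,0,0,1],[-3,0,0,0,0,0,1],[-1,0,0,0,0,0,1],[0,0,0,0,0,0,1],[0,0,0,0,0,0,1]])

```text
clock: 11.95
tool_pos: [0.4851, -0.2623, 0.2538]
orientation: [1.375, 1.568, 2.477]
ft_force: [0.2, -0.4, -1.3]
gripper_width: 0.0005
```

```bash
python3 - <<'E'
from bench import bot,get_image
from h import *
o=bot.get_obs();print(o["clock"],o["tool_pos"],o["ft_force"])
G={n:get_image(n) for n in("scene","top")}
L={n:lids(G[n]) for n in G}
for n in G: print(n,[(l[0],l[1],l[2]) for l in L[n]])
for a in L["scene"]:
  for b in L["top"]:
    if a[0]==b[0]: print(a[0],tri(G["scene"],a[1],G["top"],b[1]).round(4))
cv2.imwrite("pics/s8.png",np.hstack([G["scene"]["color"][130:280,110:400],G["top"]["color"][130:280,130:400]])[:,:,::-1])
E
```

```text
11.95 [ 0.48505508 -0.2623258   0.25380694] [ 0.23365277 -0.3745659  -1.34620841]
scene [('green', array([163.94366197, 176.5915493 ]), 71), ('green', array([352.98850575, 227.32183908]), 87), ('orange', array([241.30188679, 202.24528302]), 53)]
top [('green', array([351.6875, 203.1625]), 80), ('green', array([162.5443038 , 208.10126582]), 79)]
green [ 0.4847 -0.2621  0.0932]
green [0.612  0.0225 0.5918]
green [0.6371 0.0533 0.6936]
green [0.4642 0.238  0.0962]
```

View pics/s8.png

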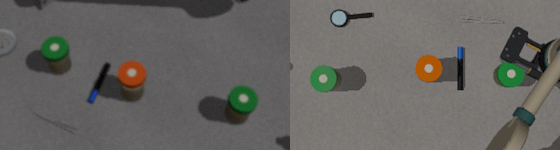

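```bash
python3 -c "
from bench import bot
print(bot.close_job())"
```

```text
the job is handed in; nothing more can be done
None
```

I pressed both green lids down with the shut fingertips until they hit their hard stops, pulled the arm clear, and handed the job in at about 12 s.

- **Pressing:** each lid slid at about 8 N. Each then stopped hard at the same tool height (0.0878 m), with the force rising to 26 N on the first lid and 24 N on the second.
- **Final check of the green jars:** both are upright and their positions agree with the start to within about 1 mm. The camera heights had read about 3 mm high at the start. They fell 9.2 mm for the first lid and 12.1 mm for the second, which fits seating within their 1–2 mm noise. The matching hard stops are the stronger evidence.
- **Orange jar:** in the scene picture its dot moved 0.2 px, so it looks untouched. The final top-view mask missed its dot, so I couldn't recompute its height.
- **What disagreed:** contact came with the tool about 25 mm lower than the stated 25 mm tip offset predicts. I therefore pressed by force and pictures instead of by that number.

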